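Sweep the walnut shells down the board's chute

ROBOT

A 7-joint arm with a two-finger parallel gripper is mounted at the origin on a cart in front of the work surface, level with it; the furniture and walls round the work are solid. World frame = base frame: x ahead of the robot, y to its left, z up, the work surface at z = 0. Lengths are in m, angles in degrees, forces in N, time in s.
With the tool pointing down it reaches from about 0.4 to 0.85 m from the base axis. Payload 4.4 kg.
Tool frame: the origin (TCP) lies at the very end of the fingers, on their centre line; the grasp point (between the pads) lies 19 mm behind it (r.tcp_to_grasp is the distance from the TCP to the grasp point, in m); z points along the fingers, y is the line along which they close (so a half turn about z gives the same grasp; the last joint's range is limited). The gripper opens to 94 mm and grips with 3 to 60 N. Pads are 16 mm wide; open, the fingers measure 119 mm over their backs; the gripper's body (75 mm by 177 mm) begins 78 mm behind the grasp point.
Start: joints at [71.746, 36.005, 2.206, 86.941, -1.547, 57.084, -1.146], TCP at [0.163, -0.629, 0.181] pointing down, gripper open.
Joint ranges: [-175.42, 175.42], [-21.48, 121.26], [-71.46, 75.88], [10.55, 141.38], [-63.04, 243.04], [13.31, 113.54], [-168.57, 168.57]. Speed limits (degrees/s): [147.25, 147.25, 180, 180, 180, 180, 180].

INTERFACE

Orientations are given as [roll, pitch, yaw] about the fixed x, y, z axes, in that order (R = Rz(yaw) Ry(pitch) Rx(roll)).
In Python, from plant import telemetry, eyes, r gives the robot as it stands.
- The arm moves only by the tool move_arm, never from a script. Its argument "plan" is a list of rows, each a list of 6 numbers: the shift along the tool's x, y, z in units of 50 mm (1.0 is 50 mm), then the turn, a rotation vector about the tool's x, y, z in units of 8 degrees (1.0 is 8 degrees). A call has 1 to 10 rows; each row is the pose to reach, as a shift and turn from the pose commanded when the call began, along the tool's axes at that moment; what a row does not reach only later rows make up. A row lasts 1/10 s, in which the tool goes at most 50 mm and 8.59 degrees, less where a joint would pass 70% of its speed; a pose out of reach is approached as far as the arm can. A call with a gripper value outside its range is refused whole. "claw" is the opening, from 0 (shut) to 1 (fully open), set as the call begins (left out, the last holds). The fingers move at their own pace and stop on an object; "force" is the grip in N (left out, the last holds). Time passes only in rows, so rows that repeat a pose let the fingers close. It gives the time, the measured TCP pose, the force, the opening and the grip force at its end, in the units of the state.
- telemetry.sense(): the state, without advancing time (a new reading comes with each control period).
- eyes.capture(name): name is "scene" or "top"; returns the picture (400x640x3 uint8, blue, green, red); there is no depth.
- eyes.camera_params(name): a dict with "mtx" (3x3 intrinsics, pixels), "D" ([k1, k2, p1, p2, k3] as OpenCV has them; the pictures are not rectified), "R" (3x3) and "t" (3): a world point X has camera coordinates R X + t. Camera axes: x right, y down, z forward; pixel columns grow to the right and rows downward; lengths in m; the calibration is good to about 2 mm. A picture is of the moment at which its call begins. camera_params takes no time and is no camera call.
- r.finish_job(): hands the job in; it is judged then, once.
Trained networks look in the newest picture that a camera, given by its name, has taken for a name from the list of things; names that differ only in an ending like _2 or _b are one class to them, and where a whole thing is asked for, a point or a joint stands for the part that bears it (a point fixed in the world has none). Each returns a list of dicts, best first, with "confidence" (0 to 1); they miss things now and then, are a little off and sometimes report something else, mostly with a low value. They report only what shows in the picture. A call takes as long as a camera call. They do not tell look-alikes from the thing itself.
- eyes.spot_in(camera, query): "bbox" ([left, top, right, bottom] in pixels, round what is visible of it).
- eyes.mark_of(camera, query): "position" ([column, row] in pixels: a listed point, or the origin of a listed thing).
The state is a dict: "clock": time; "joint_pos": joint angles; "qvel": joint speeds; "joint_efforts": joint torques, N m; "eef_pos": TCP position; "eef_rot": TCP orientation; "wrist_force": force on the tool from outside, world axes, zero at the start; "wrist_torque": the same for the moment, N m; "grip_width": finger opening in m; "grasp_force": force on a finger pad.
Only numpy, scipy, OpenCV 4.12 (cv2) and the standard library are available. Lean on these libraries where they do the work, as an engineer would, in place of code of your own. Each camera call takes 0.05 s, during which the arm holds its last target. There are 200 camera calls.

TASK

Clear up after cracking nuts: first push the prep board's catch tray fully home with your fingertips, so that it lies under the chute and nothing falls behind it, then sweep all three empty half shells across the board with your fingers and down the chute into the tray. Only push things along, pick nothing up; leave the two whole walnuts where they stand on the board and the other things on the worktop as they are.

Things in the scene. Friction and masses are not known exactly. Their poses are not given: they have to be found in the camera images.
- prep_board: pale wooden prep board, fixed, 240 (x) x 325 (y) x 60 mm high. Origin: centre of its underside, z up; -x is its front, +y its left. Top at z = 60 mm. Rims 10 mm wide and high stand along the back edge (x = 110 to 120 mm) and left edge (y = 152 to 162 mm); front and right edges are open. A chute hole (x = -55 to 55, y = 47 to 127 mm) goes through the 18 mm thick top
- chute (a point): centre of the chute's mouth, at the height of the board's top; the board's axes
- tray (a joint): steel catch tray with wooden front, sliding in the board's left bay below the chute: 0 = fully home at its stop, growing (m) as it stands out to board -x; starts 0.03 to 0.06 out, leaving the chute's back part uncovered; resists with about 2 N, stays where left. Inside when home: board x = -112 to 70, y = 38 to 137 mm, floor at z = 6 mm, walls to 37 mm
- tray_front (a point): centre of the outer face of the tray's wooden front (108 mm wide, 37 mm high, this point 22.5 mm above the worktop); moves with the tray; at home the face stands 6 mm proud of the board's front. The board's axes
- shell_1: empty walnut half shell, a low brown dome 36 mm across (37 at its seam) and 17 mm high, lying open side down on the board, 12 g, slides easily. Origin: centre of its underside; z up through the dome
- shell_2: empty walnut half shell, a low brown dome 36 mm across (37 at its seam) and 17 mm high, lying open side down on the board, 12 g, slides easily. Origin: centre of its underside; z up through the dome
- shell_3: empty walnut half shell, a low brown dome 36 mm across (37 at its seam) and 17 mm high, lying open side down on the board, 12 g, slides easily. Origin: centre of its underside; z up through the dome
- nut_1: whole walnut, 36 mm across and 41 mm high, upright on a small flat foot on the board; to be left alone. Origin: centre of its foot
- nut_2: whole walnut, 36 mm across and 41 mm high, upright on a small flat foot on the board; to be left alone. Origin: centre of its foot
- kernel_bowl: white bowl of walnut kernels, 124 mm across, 46 mm high, on the worktop right of the board; leave alone. Origin: centre of its underside
- nutcracker: steel lever nutcracker, about 175 x 72 x 13 mm, lying on the dark bread board (29 mm high) to the right; leave alone. Origin: under its middle
- jar_a: spice jar with a red cap, 45 mm across, 106 mm high, behind the board at the right; leave alone. Origin: centre of its underside
- tin: low food tin, 75 mm across, 58 mm high, behind the board at the right; leave alone. Origin: centre of its underside
- canister: cream canister with wooden lid, 107 mm across, 150 mm high, at the back right; leave alone. Origin: centre of its underside
Things that resemble listed ones, but are neither listed nor needed, are in the scene too. What is shaped like the shell_3 but blue is not meant. Leave any green look-alike of the shell_1 alone.

How it is judged:
By the outcome, as a careful person would: the job done as asked, in the order asked, and still so for the second after the job is handed in, with the robot touching nothing.
It also fails if it takes over 72 s, if anything falls off the work surface, if the arm or the gripper's body presses on something with over 40 N, if the wrist force passes 120 N, or if a joint passes its speed limit or range.

## Working session

There is one attempt and no reset: what is moved stays moved. The work goes in short steps, Python scripts to look and compute and a tool call to move; the robot and the scene stay as the last step left them, time stands still between calls to the robot, and variables do not carry over. Pictures are saved under pics/ and viewed, at most 10 in all, crops included, and the job is handed in when it is done.

Besides the shell and the picture viewer there is one more tool, called after "Request:" as name(argument=value, ...) on one line, values as JSON. move_arm: Moves the arm, as the interface text tells. Its arguments: {"type":"object","properties":{"plan":{"type":"array"},"claw":{"type":"number"},"force":{"type":"number"}},"required":["plan"]}

```bash
mkdir -p pics; ls; cat > h.py <<'E'
import numpy as np, cv2
from plant import telemetry, eyes, r
from scipy.spatial.transform import Rotation as Ro
def ray(cam,px):
    c=eyes.camera_params(cam);K=np.array(c["mtx"]);D=np.array(c["D"]);R=np.array(c["R"]);t=np.array(c["t"])
    u=cv2.undistortPoints(np.array([[px]],float),K,D)[0,0]
    return -R.T@t, R.T@np.array([u[0],u[1],1.])
def at_z(cam,px,z):
    o,d=ray(cam,px); return o+d*(z-o[2])/d[2]
def proj(cam,X):
    c=eyes.camera_params(cam);R=np.array(c["R"]);t=np.array(c["t"],float)
    return cv2.projectPoints(np.array(X,float).reshape(-1,1,3),cv2.Rodrigues(R)[0],t,np.array(c["mtx"]),np.array(c["D"]))[0][:,0]
E
python3 - <<'E'
from h import *
s=telemetry.sense();print(s)
for c in("top","scene"):
    im=eyes.capture(c);cv2.imwrite(f"pics/{c}0.png",im)
    for q in("prep_board","chute","tray_front","tray","shell_1","nut_1"):
        if q in("chute","tray_front","shell_1","nut_1","prep_board"):
            print(c,q,[(np.round(m["position"],1).tolist(),round(m["confidence"],2)) for m in eyes.mark_of(c,q)])
    print(np.round(-np.array(eyes.camera_params(c)["R"]).T@eyes.camera_params(c)["t"],3))
E
```

```text
pics
{'clock': 0.0, 'joint_pos': array([71.74579833, 36.0571453 ,  2.2022381 , 86.99318118, -1.54338645,
       57.08297945, -1.14640743]), 'qvel': array([-0.00595296,  0.03310488,  0.02336068, -0.03081066,  0.09822608,
       -0.04734854,  0.09499307]), 'joint_efforts': array([-1.81530277e-04, -5.49720383e+01,  1.14328645e+00, -1.86628139e+01,
       -5.22317807e-02,  2.37998186e-02,  1.66528921e-04]), 'eef_pos': array([ 0.16241397, -0.62867878,  0.17978983]), 'eef_rot': array([-1.79896424e+02,  4.04088720e-03,  1.44859374e+01]), 'wrist_force': array([ 0.41188223,  0.73381499, -0.42755137]), 'wrist_torque': array([-0.00739631,  0.01793576, -0.02264267]), 'grasp_force': 0.0, 'grip_width': 0.09437147918092145}
top prep_board [([415.3, 158.5], 0.73), ([258.6, 197.4], 0.69)]
top chute [([222.5, 190.1], 0.58)]
top tray_front [([222.4, 264.1], 0.85), ([351.5, 132.4], 0.31)]
top shell_1 [([308.9, 204.7], 0.76), ([337.1, 287.7], 0.71), ([275.6, 230.7], 0.69), ([310.6, 183.1], 0.66), ([272.1, 287.6], 0.57)]
top nut_1 [([272.4, 183.4], 0.73), ([306.9, 235.7], 0.5), ([276.7, 228.3], 0.43), ([374.5, 171.5], 0.19)]
[0.503 0.029 1.006]
scene prep_board [([263.2, 251.5], 0.9)]
scene chute []
scene tray_front [([265.5, 310.3], 0.76)]
scene shell_1 [([337.0, 299.0], 0.71), ([298.6, 240.0], 0.69), ([406.0, 269.4], 0.64), ([298.3, 199.1], 0.52), ([265.6, 214.2], 0.23)]
scene nut_1 [([332.7, 227.6], 0.78), ([262.6, 214.1], 0.56)]
[-0.106  0.593  0.638]
```

View pics/top0.png

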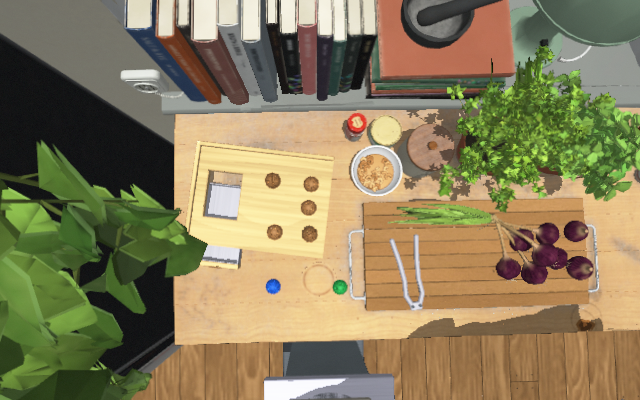

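View pics/scene0.png

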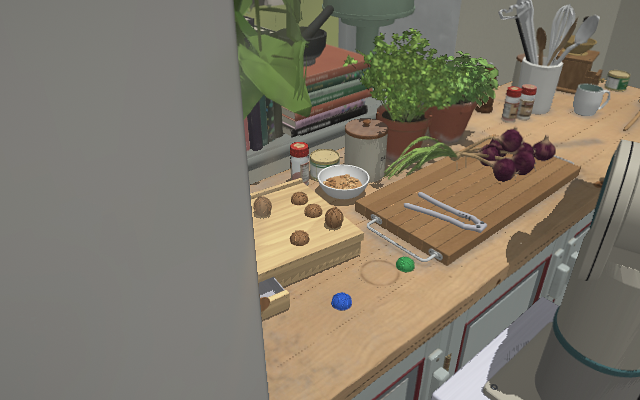

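The top view shows five brown domes on the board at about (272,181), (311,184), (308,208), (275,232) and (309,234). The blue look-alike is at (273,286) and the green one at (340,287), both on the worktop. In the scene view, (262,207) and (333,217) look tall, so they are the nuts. The low domes are at (299,198), (313,210) and (300,238). Next is a close crop and a board fit.

```bash
python3 - <<'E'
from h import *
im=cv2.imread("pics/top0.png");c=im[130:280,170:350]
cv2.imwrite("pics/topc.png",cv2.resize(c,None,fx=4.4,fy=4,interpolation=cv2.INTER_CUBIC)[:, :800])
sc=cv2.imread("pics/scene0.png")[180:330,236:376]
cv2.imwrite("pics/sc.png",cv2.resize(sc,None,fx=4,fy=4,interpolation=cv2.INTER_CUBIC))
hsv=cv2.cvtColor(im,cv2.COLOR_BGR2HSV)
m=np.zeros(im.shape[:2],np.uint8);m[150:250,250:330]=((hsv[150:250,250:330,2]<150)*255)
n,l,st,ce=cv2.connectedComponentsWithStats(m)
for i in range(1,n):
    if st[i,4]>40:
        print(st[i],ce[i].round(1), at_z("top",ce[i],.068).round(4), "low base->scene",proj("scene",at_z("top",ce[i],.068)).round(0),"nut",proj("scene",at_z("top",ce[i],.085)).round(0))
E
```

```text
[265 173  15  15 120] [272.5 179.8] [0.6291 0.1226 0.068 ] low base->scene [[263. 210.]] nut [[264. 203.]]
[304 177  14  14  61] [310.2 183. ] [0.6199 0.0351 0.068 ] low base->scene [[299. 197.]] nut [[300. 190.]]
[267 225  15  13  53] [275.6 229.5] [0.5134 0.1172 0.068 ] low base->scene [[300. 234.]] nut [[301. 226.]]
[302 226  15  16 130] [308.6 232.5] [0.5048 0.0412 0.068 ] low base->scene [[333. 221.]] nut [[333. 214.]]
```

View pics/topc.png

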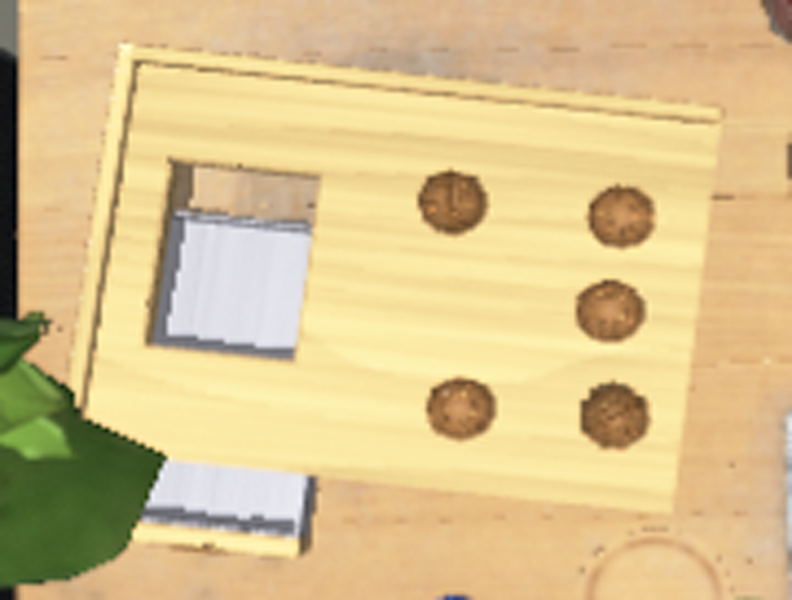

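View pics/sc.png

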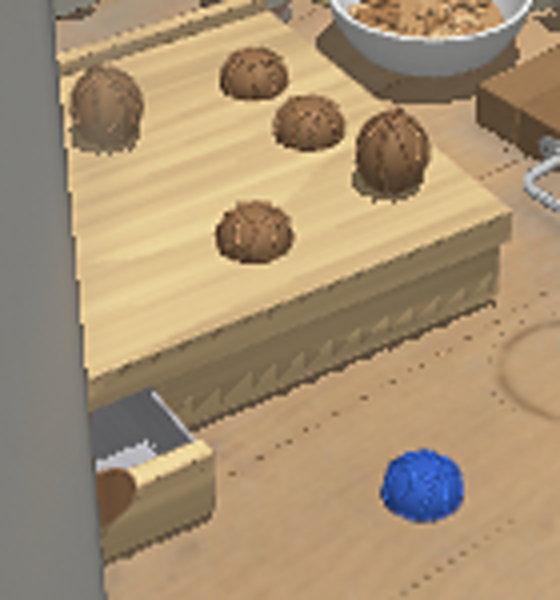

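The crops confirm it: in the scene crop the tall nuts stand at (105,110) and (392,150), which are top pixels (272,181) and (309,233). The three low brown shells are top pixels (311,184), (308,207) and (275,231). The tray stands out and has a brown knob on its front. The blue look-alike is on the worktop, off the board.

```bash
python3 - <<'E'
from h import *
from scipy.optimize import least_squares
cr=lambda x,y:[170+(x+.5)/4.4-.5,130+(y+.5)/4-.5]
P=[(cr(122,46),(.12,.1625,.07)),(cr(721,110),(.12,-.1625,.07)),(cr(671,512),(-.12,-.1625,.06)),(cr(170,160),(.055,.127,.06)),(cr(322,176),(.055,.047,.06)),(cr(294,361),(-.055,.047,.06)),(cr(147,345),(-.055,.127,.06))]
B=np.array([p[1] for p in P]);px=np.array([p[0] for p in P])
def w(v,b): return Ro.from_euler('z',v[2]).apply(b)+[v[0],v[1],0]
s=least_squares(lambda v:(proj("top",w(v,B))-px).ravel(),[.55,.1,-.1])
v=s.x;print("board",v[:2].round(4),np.degrees(v[2]).round(2));print(s.fun.reshape(-1,2).round(1).tolist())
np.save("board.npy",v)
inv=lambda X:Ro.from_euler('z',-v[2]).apply(np.array(X)-[v[0],v[1],0])
for n,p,z in(("nut272",(272.4,180.6),.085),("nut309",(308.9,233.5),.085),("A",cr(621,216),.068),("B",cr(610,311),.068),("C",cr(461,408),.068)):
    X=at_z("top",p,z);print(n,X.round(4),"board mm",(inv(X)*1000).round(0),proj("scene",X).round(0))
for p in(cr(300,556),cr(207,547),cr(310,478)): 
    for z in(.004,.041): print("tray px",np.round(p,1),z,(inv(at_z("top",p,z))*1000).round(0))
# scene: top front right edge of tray front (212,447)/4+(236,180)
for q in((212,447),(210,515),(95,480)):
    p=(236+(q[0]+.5)/4-.5,180+(q[1]+.5)/4-.5)
    print("scene",[(inv(at_z("scene",p,z))*1000).round(0).tolist() for z in(.004,.041)])
# leaf triangulation
o1,d1=ray("top",(205,243));o2,d2=ray("scene",(305,105))
a=np.linalg.lstsq(np.c_[d1,-d2],o2-o1,rcond=None)[0];print("leaf",o1+d1*a[0],o2+d2*a[1])
print("book edge",at_z("top",(200,104),.2),at_z("top",(200,104),.0))
E
```

```text
board [0.585  0.1548] -7.93
[[-0.8, -1.0], [0.8, -0.9], [0.3, 0.8], [0.6, 0.2], [-0.3, 0.1], [-0.0, 0.3], [-0.6, 0.3]]
nut272 [0.625  0.1213 0.085 ] board mm [ 44. -28.  85.] [[264. 203.]]
nut309 [0.5024 0.0402 0.085 ] board mm [ -66. -125.   85.] [[334. 214.]]
A [0.6183 0.0337 0.068 ] board mm [  50. -115.   68.] [[300. 197.]]
B [0.5629 0.0407 0.068 ] board mm [  -6. -116.   68.] [[314. 209.]]
C [0.5085 0.1201 0.068 ] board mm [-71. -45.  68.] [[301. 236.]]
tray px [237.8 268.6] 0.004 [-172.   39.    4.]
tray px [237.8 268.6] 0.041 [-168.   33.   41.]
tray px [216.7 266.4] 0.004 [-172.   91.    4.]
tray px [216.7 266.4] 0.041 [-168.   83.   41.]
tray px [240.1 249.1] 0.004 [-124.   40.    4.]
tray px [240.1 249.1] 0.041 [-122.   33.   41.]
scene [[-131.0, 18.0, 4.0], [-167.0, 37.0, 41.0]]
scene [[-168.0, 40.0, 4.0], [-202.0, 58.0, 41.0]]
scene [[-121.0, 73.0, 4.0], [-158.0, 89.0, 41.0]]
leaf [0.49117568 0.1994424  0.36939271] [0.44722295 0.1519481  0.35744966]
book edge [0.76966309 0.25477554 0.2       ] [0.83598962 0.31083596 0.        ]
```

```bash
cat >> h.py <<'E'
BV=np.load("board.npy") if __import__("os").path.exists("board.npy") else None
def b2w(b): return Ro.from_euler('z',BV[2]).apply(np.array(b,float))+[BV[0],BV[1],0]
def w2b(X): return Ro.from_euler('z',-BV[2]).apply(np.array(X,float)-[BV[0],BV[1],0])
def goto(X,yaw,s=None,R=None):
    "shift/turn units from the present pose (or R,s) to world X with tool down at yaw; returns the new R"
    st=telemetry.sense()
    p=st["eef_pos"] if s is None else np.array(s); R0=Ro.from_euler('xyz',st["eef_rot"],degrees=True) if R is None else R
    R1=Ro.from_euler('xyz',[180,0,yaw],degrees=True)
    print("shift",(R0.inv().apply(np.array(X)-p)/.05).round(2).tolist(),"turn",(np.degrees((R0.inv()*R1).as_rotvec())/8).round(2).tolist())
    return R1
def here():
    s=telemetry.sense();print(round(s["clock"],2),"world",s["eef_pos"].round(4),"board mm",(w2b(s["eef_pos"])*1e3).round(1),s["eef_rot"].round(1),"F",s["wrist_force"].round(1),"J",s["joint_pos"].round(0),round(s["grip_width"],3))
YB=82.07
E
python3 - <<'E'
from h import *
here()
a=np.array([.46,-.33,.25]);R=goto(a,YB)
b=b2w([-.205,.055,.12]);print(b);R=goto([.42,.12,.22],YB,a,R)
# epipolar: scene leaf pixels in the top view
for q in((303,105),(260,80),(290,20)):
    o,d=ray("scene",q);d/=np.linalg.norm(d)
    for k in(.4,.6,.8,1.0,1.3):
        X=o+d*k;print(q,X.round(2),proj("top",X).round(0).tolist())
E
```

```text
0.6 world [ 0.1626 -0.6293  0.1807] board mm [-310.3 -834.9  180.7] [180.   -0.   14.5] F [ 0.8  0.1 -0.4] J [72. 36.  2. 87. -2. 57. -1.] 0.094
shift [7.26, -4.31, -1.39] turn [0.0, -0.0, -8.45]
[0.38957928 0.23751035 0.12      ]
shift [8.8, -2.03, 0.6] turn [0.0, 0.0, 0.0]
(303, 105) [0.19 0.36 0.49] [[50.0, 495.0]]
(303, 105) [0.33 0.25 0.42] [[163.0, 357.0]]
(303, 105) [0.48 0.13 0.34] [[251.0, 250.0]]
(303, 105) [0.62 0.02 0.27] [[319.0, 167.0]]
(303, 105) [ 0.84 -0.16  0.16] [[396.0, 74.0]]
(260, 80) [0.21 0.38 0.51] [[22.0, 484.0]]
(260, 80) [0.37 0.28 0.45] [[131.0, 336.0]]
(260, 80) [0.53 0.18 0.38] [[218.0, 220.0]]
(260, 80) [0.68 0.07 0.32] [[287.0, 128.0]]
(260, 80) [ 0.92 -0.08  0.22] [[365.0, 25.0]]
(290, 20) [0.21 0.36 0.55] [[20.0, 511.0]]
(290, 20) [0.36 0.24 0.51] [[142.0, 354.0]]
(290, 20) [0.52 0.12 0.46] [[244.0, 224.0]]
(290, 20) [0.67 0.   0.42] [[328.0, 117.0]]
(290, 20) [ 0.91 -0.17  0.35] [[427.0, -7.0]]
```

Request:
move_arm(plan=[[7.26,-4.31,-1.39,0,0,-8.45],[7.26,-4.31,-1.39,0,0,-8.45],[7.26,-4.31,-1.39,0,0,-8.45],[7.26,-4.31,-1.39,0,0,-8.45],[7.26,-4.31,-1.39,0,0,-8.45],[7.26,-4.31,-1.39,0,0,-8.45],[7.26,-4.31,-1.39,0,0,-8.45],[7.26,-4.31,-1.39,0,0,-8.45],[7.26,-4.31,-1.39,0,0,-8.45],[7.26,-4.31,-1.39,0,0,-8.45]], claw=0, force=10)

```text
clock: 1.6
eef_pos: [0.4645, -0.3254, 0.2513]
eef_rot: [179.8, -0.1, 82.5]
wrist_force: [0.2, 0.1, 0.7]
grip_width: 0.0174
grasp_force: 0.0
```

Request:
move_arm(plan=[[8.8,-2.03,0.6,0,0,0],[8.8,-2.03,0.6,0,0,0],[8.8,-2.03,0.6,0,0,0],[8.8,-2.03,0.6,0,0,0],[8.8,-2.03,0.6,0,0,0],[8.8,-2.03,0.6,0,0,0],[8.8,-2.03,0.6,0,0,0],[8.8,-2.03,0.6,0,0,0],[8.8,-2.03,0.6,0,0,0],[8.8,-2.03,0.6,0,0,0]])

```text
clock: 2.6
eef_pos: [0.4194, 0.1258, 0.2204]
eef_rot: [180.0, -0.2, 82.6]
wrist_force: [0.5, -0.8, 0.7]
grip_width: 0.0006
grasp_force: 0.0
```

```bash
python3 - <<'E'
from h import *
here()
a=b2w([-.21,.055,.12]);R=goto(a,YB);R=goto(b2w([-.21,.055,.02]),YB,a,R)
cv2.imwrite("pics/both1.png",np.hstack([cv2.resize(eyes.capture(c)[:, :400],None,fx=1,fy=1) for c in("top","scene")]))
E
```

```text
2.6 world [0.4194 0.1258 0.2204] board mm [-160.1  -51.6  220.4] [180.   -0.2  82.6] F [ 0.5 -0.8  0.7] J [  2.  17. -28. 115.  10.  50. -39.] 0.001
shift [2.13, -0.98, 2.01] turn [0.0, -0.02, 0.07]
shift [0.0, -0.0, 2.0] turn [0.0, 0.0, 0.0]
```

View pics/both1.png

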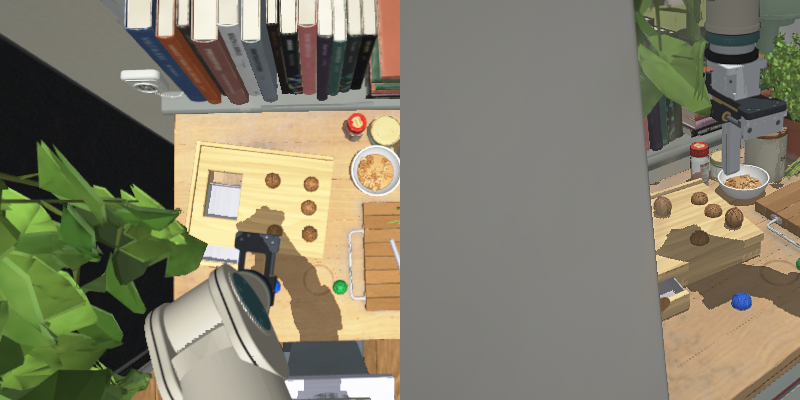

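The top view shows the hand right of the tray, with the tray front and knob clear. The leaf hangs near (190,250), by the hand. I'll lean the tool 20° to the right to stay clear of it.

Request:
move_arm(plan=[[2.03,-0.68,1,0,2.5,0.07],[2.03,-0.68,2,0,2.5,0.07],[2.03,-0.68,2,0,2.5,0.07],[2.03,-0.68,2,0,2.5,0.07],[2.03,-0.68,2,0,2.5,0.07],[2.03,-0.68,3,0,2.5,0.07],[2.03,-0.68,3.6,0,2.5,0.07],[2.03,-0.68,3.96,0,2.5,0.07],[2.03,-0.68,3.96,0,2.5,0.07],[2.03,-0.68,3.96,0,2.5,0.07]])

```text
clock: 3.7
eef_pos: [0.4026, 0.2015, 0.0484]
eef_rot: [179.7, -16.6, 81.6]
wrist_force: [1.4, -0.5, -0.2]
grip_width: 0.0005
grasp_force: 0.0
```

```bash
python3 - <<'E'
from h import *
here();s=telemetry.sense();print(s["joint_efforts"].round(1))
R0=Ro.from_euler('xyz',s["eef_rot"],degrees=True)
print("board +x 50mm in tool units",R0.inv().apply(b2w([.05,0,0])-b2w([0,0,0]))/.05)
print(R0.inv().apply(b2w([-.140,.05,.022])-s["eef_pos"])/.05)
E
```

```text
3.7 world [0.4026 0.2015 0.0484] board mm [-187.2   21.2   48.4] [179.7 -16.6  81.6] F [ 1.4 -0.5 -0.2] J [ 13.  40. -44. 133.  59.  14. -88.] 0.001
[ -0.3 -41.5  -7.6  -6.5  -2.3  -1.3   2.2]
board +x 50mm in tool units [0.00808492 0.9999411  0.00724109]
[0.4102996  0.93511145 0.67716787]
```

```bash
python3 - <<'E'
from h import *
goto(b2w([-.195,.05,.06]),YB);goto(b2w([-.195,.05,.022]),YB)
E
```

```text
shift [0.62, -0.16, -0.06] turn [0.04, -2.07, -0.06]
shift [0.4, -0.16, 0.67] turn [0.04, -2.07, -0.06]
```

Request:
move_arm(plan=[[0.6,-0.16,-0.06,0.04,-2.07,-0.06],[0.6,-0.16,-0.06,0.04,-2.07,-0.06],[0.6,-0.16,-0.06,0.04,-2.07,-0.06],[0.6,-0.16,-0.06,0.04,-2.07,-0.06],[0.6,-0.16,-0.06,0.04,-2.07,-0.06]])

```text
clock: 4.2
eef_pos: [0.3956, 0.2301, 0.0595]
eef_rot: [-179.7, -0.1, 82.1]
wrist_force: [-0.2, 0.0, -0.3]
grip_width: 0.0006
grasp_force: 0.0
```

```bash
python3 - <<'E'
from h import *
here();goto(b2w([-.195,.05,.022]),YB);goto(b2w([-.16,.05,.022]),YB)
E
```

```text
4.2 world [0.3956 0.2301 0.0595] board mm [-198.    48.5   59.5] [-1.797e+02 -1.000e-01  8.210e+01] F [-0.2  0.  -0.3] J [ -2.  40. -47. 122.  48.  39. -91.] 0.001
shift [0.03, 0.06, 0.75] turn [-0.04, -0.01, -0.0]
shift [0.03, 0.76, 0.75] turn [-0.04, -0.01, -0.0]
```

Request:
move_arm(plan=[[0.03,0.06,0.4,-0.04,0,0],[0.03,0.06,0.75,-0.04,0,0],[0.03,0.06,0.75,-0.04,0,0],[0.03,0.16,0.75,-0.04,0,0],[0.03,0.26,0.75,-0.04,0,0],[0.03,0.36,0.75,-0.04,0,0],[0.03,0.46,0.75,-0.04,0,0],[0.03,0.56,0.75,-0.04,0,0],[0.03,0.66,0.75,-0.04,0,0],[0.03,0.76,0.75,-0.04,0,0]])

```text
clock: 5.2
eef_pos: [0.4318, 0.2285, 0.0207]
eef_rot: [-179.8, -0.2, 82.2]
wrist_force: [0.1, 0.1, -1.0]
grip_width: 0.0005
grasp_force: 0.0
```

```bash
python3 - <<'E'
from h import *
here();goto(b2w([-.1385,.05,.022]),YB)
E
```

```text
5.2 world [0.4318 0.2285 0.0207] board mm [-161.9   51.9   20.7] [-179.8   -0.2   82.2] F [ 0.1  0.1 -1. ] J [ -3.  45. -43. 119.  52.  37. -90.] 0.001
shift [-0.04, 0.47, -0.03] turn [-0.03, -0.02, 0.01]
```

```bash
python3 - <<'E'
from h import *
a=cv2.resize(eyes.capture("top")[140:290,170:320],(390,390),interpolation=2)
b=cv2.resize(eyes.capture("scene")[200:330,236:366],(390,390),interpolation=2)
cv2.imwrite("pics/t2.png",np.hstack([a,b]))
E
```

```text
(no output)
```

View pics/t2.png

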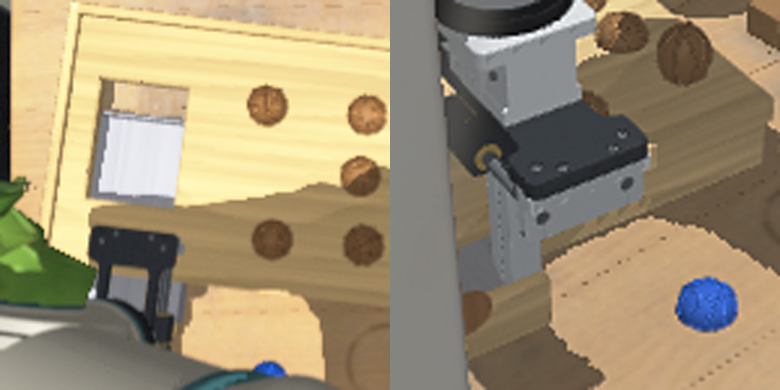

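```bash
python3 - <<'E'
from h import *
s=telemetry.sense();X=s["eef_pos"]
for c,o,k in(("top",(170,140),2.6),("scene",(236,200),3)):
    for z in(0,.02,.04,.06,.08): print(c,z,((proj(c,X+[0,0,z])[0]-o)*k).round(0))
    print("face corners",[((proj(c,b2w([x,.0335,.041]))[0]-o)*k).round(0).tolist() for x in(-.19,-.168,-.126)])
print(w2b(X))
E
```

```text
top 0 [161. 323.]
top 0.02 [156. 325.]
top 0.04 [152. 327.]
top 0.06 [147. 329.]
top 0.08 [142. 331.]
face corners [[172.0, 359.0], [175.0, 335.0], [181.0, 288.0]]
scene 0 [132. 305.]
scene 0.02 [131. 279.]
scene 0.04 [129. 253.]
scene 0.06 [127. 226.]
scene 0.08 [125. 198.]
face corners [[183.0, 296.0], [164.0, 273.0], [129.0, 232.0]]
[-0.16155659  0.05193596  0.02062667]
```

```bash
python3 - <<'E'
from h import *
im=eyes.capture("scene")[225:325,240:320]
cv2.imwrite("pics/t3.png",cv2.resize(im,(480,600),interpolation=cv2.INTER_NEAREST)); here()
o=(240,225)
s=telemetry.sense();X=s["eef_pos"];print(((proj("scene",X)[0]-o)*6).round(0),[((proj("scene",b2w([x,.0335,.041]))[0]-o)*6).round(0).tolist() for x in(-.168,-.149)])
E
```

```text
5.35 world [0.4316 0.2285 0.0206] board mm [-162.2   51.9   20.6] [-179.8   -0.2   82.1] F [-0.9 -0.7 -0.2] J [ -3.  45. -43. 119.  52.  37. -90.] 0.001
[241. 461.] [[304.0, 396.0], [272.0, 359.0]]
```

View pics/t3.png

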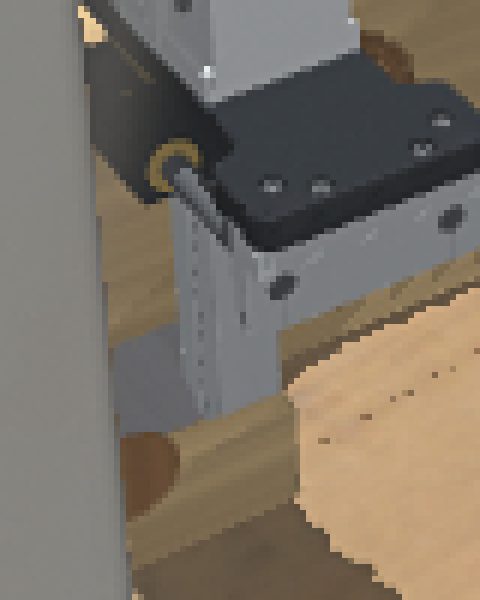

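The finger stands behind the tray's wooden front: the finger bottom at crop (250,410) is hidden by the front's top edge, and the knob is at (150,475). I'll check the camera calibration against the known TCP using the earlier pictures.

```bash
python3 - <<'E'
from h import *
print(proj("scene",[.4194,.1258,.2204]),proj("scene",[.4194,.1258,.26]))
b=cv2.imread("pics/both1.png")[110:200,700:790];cv2.imwrite("pics/b1z.png",cv2.resize(b,(540,540),interpolation=cv2.INTER_NEAREST))
for c in("top","scene"): p=eyes.camera_params(c);print(np.round(p["mtx"],1).tolist(),np.round(p["D"],4))
# independent check: known sizes
print(at_z("top",(198,141.5),.07),at_z("top",(333.9,157.5),.07),"len",np.linalg.norm(at_z("top",(197.7,141.5),.07)-at_z("top",(333.9,157.5),.07)))
for q in("tray_front","prep_board","tin","jar_a","kernel_bowl"):
    for c in("top","scene"):
        eyes.capture(c);m=eyes.mark_of(c,q)
        if m:
            z=.0225 if q=="tray_front" else 0
            X=at_z(c,m[0]["position"],z);print(q,c,np.round(m[0]["position"],1),X.round(3),(w2b(X)*1e3).round(0),round(m[0]["confidence"],2))
E
```

```text
[[330.02394042 185.82709969]] [[330.1939714 164.2366727]]
[[404.3, 0.0, 321.2], [0.0, 404.3, 204.2], [0.0, 0.0, 1.0]] [-0.0314  0.      0.      0.      0.    ]
[[504.8, 0.0, 321.4], [0.0, 504.8, 199.6], [0.0, 0.0, 1.0]] [-0.041  0.     0.     0.     0.   ]
[0.7229077  0.29567555 0.07      ] [ 0.67851063 -0.02174996  0.07      ] len 0.32121350782172603
tray_front top [219.1 262.5] [0.437 0.259 0.022] [-160.   83.   22.] 0.7
tray_front scene [261.3 313.9] [0.427 0.271 0.022] [-172.   94.   22.] 0.61
prep_board top [259.1 198.6] [0.592 0.163 0.   ] [ 6. 10.  0.] 0.79
prep_board scene [262.2 253.2] [0.586 0.16  0.   ] [0. 6. 0.] 0.79
tin top [381.9 133.8] [ 0.75  -0.149  0.   ] [ 206. -278.    0.] 0.88
tin scene [325.5 179. ] [ 0.729 -0.134  0.   ] [ 183. -266.    0.] 0.56
jar_a top [347.2 132.1] [ 0.756 -0.061  0.   ] [ 199. -190.    0.] 0.56
jar_a scene [261.6 253.5] [0.586 0.162 0.   ] [-0.  7.  0.] 0.35
kernel_bowl top [373.7 172.3] [ 0.652 -0.125  0.   ] [ 105. -268.    0.] 0.98
kernel_bowl scene [343.  196.1] [ 0.64  -0.112  0.   ] [  91. -257.    0.] 0.59
```

View pics/b1z.png

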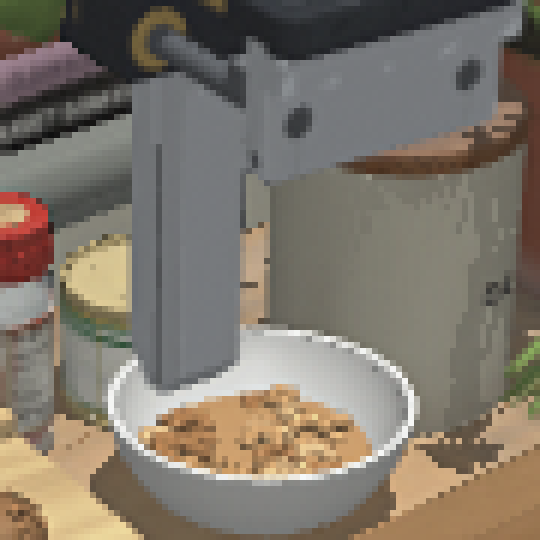

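```bash
python3 - <<'E'
from h import *
from scipy.optimize import least_squares
X=np.array([.4194,.1258,.2204])
for z in(.1,.12,.15): print("palm top",z,proj("top",X+[0,0,z]).round(0),"scene",proj("scene",X+[0,0,z]).round(0)+[400,0])
t=np.array([331.7,173.])
s=least_squares(lambda d:proj("scene",X+[d[0],d[1],0])[0]-t,[0,0]);print("xy offset",s.x)
b=cv2.imread("pics/both1.png")[215:310,205:305];cv2.imwrite("pics/b1t.png",cv2.resize(b,(600,570),interpolation=cv2.INTER_NEAREST))
E
```

```text
palm top 0.1 [[257. 284.]] scene [[730. 129.]]
palm top 0.12 [[255. 286.]] scene [[731. 117.]]
palm top 0.15 [[253. 288.]] scene [[731.  98.]]
xy offset [ 0.02993997 -0.03020326]
```

View pics/b1t.png

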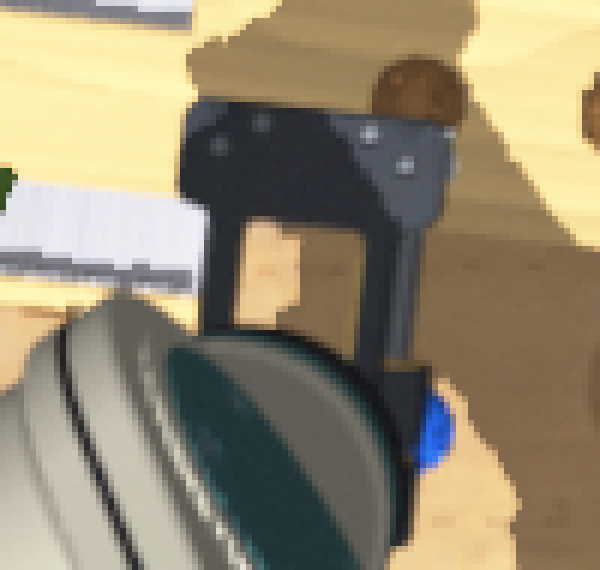

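The palm in the top view matches the pose horizontally, at about (257,232) for its front edge. In the scene view the fingertip ends about 23 mm higher than the reported TCP. So the finger is hovering just above the tray front. I'll back off, go 20 mm lower and push.

Request:
move_arm(plan=[[-0.02,-0.5,0,-0.03,0,0],[-0.02,-0.8,0,-0.03,0,0],[-0.02,-0.8,0,-0.03,0,0],[-0.02,-0.8,0,-0.03,0,0],[-0.02,-0.8,0.2,-0.03,0,0],[-0.02,-0.8,0.4,-0.03,0,0],[-0.02,-0.8,0.4,-0.03,0,0],[-0.02,-0.8,0.4,-0.03,0,0]])

```text
clock: 7.15
eef_pos: [0.3923, 0.2331, 0.0008]
eef_rot: [180.0, -0.2, 82.1]
wrist_force: [0.1, 0.2, -0.4]
grip_width: 0.0003
grasp_force: 0.0
```

```bash
python3 - <<'E'
from h import *
here();goto(b2w([-.1385,.05,.0]),YB)
E
```

```text
7.15 world [0.3923 0.2331 0.0008] board mm [-201.7   51.     0.8] [180.   -0.2  82.1] F [ 0.1  0.2 -0.4] J [  -8.   45.  -39.  125.   58.   31. -100.] 0.0
shift [-0.02, 1.26, 0.02] turn [0.0, -0.03, 0.01]
```

Request:
move_arm(plan=[[0,0.2,0,0,0,0],[0,0.4,0,0,0,0],[0,0.5,0,0,0,0],[0,0.58,0,0,0,0],[0,0.66,0,0,0,0],[0,0.74,0,0,0,0],[0,0.82,0,0,0,0],[-0.02,0.9,0,0,0,0],[-0.02,0.97,0,0,0,0],[-0.02,1.03,0,0,0,0]])

```text
clock: 8.15
eef_pos: [0.4428, 0.2255, 0.0009]
eef_rot: [180.0, -0.2, 82.2]
wrist_force: [-1.5, 2.7, 1.0]
grip_width: 0.0003
grasp_force: 1.1
```

Request:
move_arm(plan=[[0,0.05,0,0,0,0],[0,0.1,0,0,0,0],[0,0.13,0,0,0,0],[0,0.16,0,0,0,0],[0,0.16,0,0,0,0]])

```text
clock: 8.65
eef_pos: [0.4507, 0.2237, 0.0008]
eef_rot: [180.0, -0.2, 82.2]
wrist_force: [-1.9, 1.0, -0.0]
grip_width: 0.0007
grasp_force: 0.5
```

```bash
python3 - <<'E'
from h import *
here();print(telemetry.sense()["wrist_torque"])
E
```

```text
8.65 world [0.4507 0.2237 0.0008] board mm [-142.6   49.7    0.8] [180.   -0.2  82.2] F [-1.9  1.  -0. ] J [ -3.  47. -41. 118.  55.  36. -90.] 0.001
[0.19940944 0.166259   0.00252995]
```

Request:
move_arm(plan=[[0,0.03,0,0,0,0],[0,0.06,0,0,0,0],[0,0.09,0,0,0,0],[0,0.09,0,0,0,0]])

```text
clock: 9.05
eef_pos: [0.4551, 0.223, 0.0008]
eef_rot: [180.0, -0.2, 82.1]
wrist_force: [-0.4, 0.7, 0.0]
grip_width: 0.0004
grasp_force: 0.6
```

Request:
move_arm(plan=[[0,0.02,0,0,0,0],[0,0.04,0,0,0,0],[0,0.06,0,0,0,0],[0,0.06,0,0,0,0]])

```text
clock: 9.45
eef_pos: [0.4574, 0.2227, 0.0008]
eef_rot: [-180.0, -0.2, 82.2]
wrist_force: [-2.8, 0.3, 1.4]
grip_width: 0.0007
grasp_force: 1.5
```

Request:
move_arm(plan=[[0,0.03,0,0,0,0],[0,0.06,0,0,0,0],[0,0.06,0,0,0,0]])

```text
clock: 9.75
eef_pos: [0.4574, 0.2227, 0.0008]
eef_rot: [-179.8, -0.1, 82.2]
wrist_force: [-9.5, -0.4, 6.3]
grip_width: 0.0003
grasp_force: 4.8
```

Request:
move_arm(plan=[[0,0.03,0,0,0,0],[0,0.06,0,0,0,0],[0,0.06,0,0,0,0]])

```text
clock: 10.05
eef_pos: [0.4573, 0.2226, 0.0008]
eef_rot: [-179.5, -0.1, 82.3]
wrist_force: [-15.1, 0.2, 11.3]
grip_width: 0.0005
grasp_force: 7.9
```

```bash
python3 - <<'E'
from h import *
here()
im=eyes.capture("top");cv2.imwrite("pics/t5.png",im)
# tray back wall / grey edge along hole: print column profile down the hole centre
print(im[164:214,223].mean(1).astype(int).tolist())
print(cv2.imread("pics/top0.png")[164:214,223].mean(1).astype(int).tolist())
E
```

```text
10.05 world [0.4573 0.2226 0.0008] board mm [-135.9   49.6    0.8] [-1.795e+02 -1.000e-01  8.230e+01] F [-15.1   0.2  11.3] J [ -2.  48. -42. 116.  53.  38. -88.] 0.0
[206, 211, 218, 221, 217, 215, 210, 183, 177, 235, 235, 235, 235, 236, 236, 236, 236, 236, 236, 236, 236, 236, 236, 236, 236, 236, 235, 235, 236, 235, 235, 235, 235, 235, 234, 235, 234, 234, 234, 234, 217, 129, 130, 130, 129, 128, 128, 127, 129, 126]
[196, 202, 210, 212, 209, 207, 201, 170, 142, 185, 187, 187, 185, 185, 182, 181, 178, 174, 174, 167, 139, 159, 171, 227, 227, 227, 226, 226, 226, 226, 225, 226, 225, 225, 225, 226, 226, 227, 226, 227, 227, 226, 225, 226, 226, 226, 226, 226, 226, 226]
```

The tray is home: force rose to 15 N at the stop, and in the top picture its floor now fills the whole chute column. Now I retreat and lift.

Request:
move_arm(plan=[[0,-0.4,0,0,0,0],[0,-0.8,0,0,0,0],[0,-1,-0.5,0,0,0],[0,-1,-1.5,0,0,0],[0,-1,-2.5,0,0,0],[0,-1,-3,0,0,0],[0,-1,-3,0,0,0],[0,-1,-3,0,0,0]], claw=0.22)

```text
clock: 10.9
eef_pos: [0.4151, 0.2278, 0.151]
eef_rot: [179.9, -0.2, 82.1]
wrist_force: [0.1, 0.8, 0.0]
grip_width: 0.0207
grasp_force: 0.0
```

```bash
python3 - <<'E'
from h import *
here()
C=np.array([-.071,-.045]);u=np.array([51,105.])/np.hypot(51,105);s=C-u*.034
yaw=np.degrees(np.arctan2(u[1],u[0]))-7.93;print(s,yaw)
a=b2w([*s,.13]);R=goto(a,yaw)
R=goto(b2w([*s,.046]),yaw,a,R)
E
```

```text
10.9 world [0.4151 0.2278 0.151 ] board mm [-178.4   48.9  151. ] [179.9  -0.2  82.1] F [0.1 0.8 0. ] J [  5.  33. -56. 115.  36.  50. -78.] 0.021
[-0.08585473 -0.07558328] 56.163492000485626
shift [-2.49, 1.85, 0.42] turn [0.01, -0.03, 3.24]
shift [0.0, -0.0, 1.68] turn [0.0, 0.0, 0.0]
```

Request:
move_arm(plan=[[-2.49,1.85,0.42,0,-0.03,3.24],[-2.49,1.85,0.42,0,-0.03,3.24],[-2.49,1.85,0.42,0,-0.03,3.24],[-2.49,1.85,0.42,0,-0.03,3.24],[-2.49,1.85,0.42,0,-0.03,3.24],[-2.49,1.85,0.42,0,-0.03,3.24],[-2.49,1.85,1,0,-0.03,3.24],[-2.49,1.85,1.6,0,-0.03,3.24],[-2.49,1.85,2,0,-0.03,3.24],[-2.49,1.85,2,0,-0.03,3.24]])

```text
clock: 11.9
eef_pos: [0.4861, 0.0944, 0.0485]
eef_rot: [-179.8, 0.2, 56.5]
wrist_force: [0.4, 0.1, 0.2]
grip_width: 0.0205
grasp_force: 0.0
```

Request:
move_arm(plan=[[0,0,0.04,0,0,0],[0,0,0.08,0,0,0],[0,0,0.12,0,0,0],[0,0,0.12,0,0,0]])

```text
clock: 12.3
eef_pos: [0.4892, 0.093, 0.0449]
eef_rot: [180.0, 0.0, 56.3]
wrist_force: [-0.5, -0.3, -0.2]
grip_width: 0.0204
grasp_force: 0.0
```

```bash
python3 - <<'E'
from h import *
here()
E
```

```text
12.3 world [0.4892 0.093  0.0449] board mm [-86.4 -74.4  44.9] [180.    0.   56.3] F [-0.5 -0.3 -0.2] J [ 12.  41. -40. 117.  44.  37. -91.] 0.02
```

Request:
move_arm(plan=[[0,0,0.04,0,0,0],[0,0,0.08,0,0,0],[0,0,0.1,0,0,0],[0,0,0.1,0,0,0]])

```text
clock: 12.7
eef_pos: [0.4887, 0.0928, 0.0393]
eef_rot: [-180.0, 0.1, 56.2]
wrist_force: [-0.3, -0.1, 0.6]
grip_width: 0.0206
grasp_force: 0.0
```

Request:
move_arm(plan=[[0,0,0.03,0,0,0],[0,0,0.06,0,0,0],[0,0,0.06,0,0,0]])

```text
clock: 13.0
eef_pos: [0.4887, 0.0928, 0.0363]
eef_rot: [-180.0, 0.1, 56.2]
wrist_force: [0.8, 0.5, 0.4]
grip_width: 0.02
grasp_force: 0.0
```

Request:
move_arm(plan=[[0,0,0.03,0,0,0],[0,0,0.06,0,0,0],[0,0,0.06,0,0,0]])

```text
clock: 13.3
eef_pos: [0.489, 0.0929, 0.0354]
eef_rot: [179.9, 0.1, 56.3]
wrist_force: [-4.2, -1.3, 21.7]
grip_width: 0.0203
grasp_force: 10.9
```

Request:
move_arm(plan=[[0,0,0.03,0,0,0],[0,0,0.06,0,0,0],[0,0,0.06,0,0,0]])

```text
clock: 13.6
eef_pos: [0.4891, 0.0929, 0.0351]
eef_rot: [179.7, 0.1, 56.3]
wrist_force: [-11.4, -5.2, 52.3]
grip_width: 0.0207
grasp_force: 26.3
```

Request:
move_arm(plan=[[0,0,-0.1,0,0,0],[0,0,-0.18,0,0,0],[0,0,-0.18,0,0,0],[0.1,0,-0.18,0,0,0],[0.2,0,-0.18,0,0,0],[0.3,0,-0.18,0,0,0],[0.4,0,-0.18,0,0,0],[0.5,0,-0.18,0,0,0],[0.6,0,-0.18,0,0,0],[0.7,0,-0.18,0,0,0]])

```text
clock: 14.6
eef_pos: [0.5085, 0.1224, 0.0394]
eef_rot: [-180.0, 0.0, 56.3]
wrist_force: [-0.4, -0.4, 0.2]
grip_width: 0.021
grasp_force: 0.0
```

```bash
python3 - <<'E'
from h import *
here(); goto(b2w([-.022,.058,.039]),56.16)
E
```

```text
14.6 world [0.5085 0.1224 0.0394] board mm [-71.3 -42.6  39.4] [-180.     0.    56.3] F [-0.4 -0.4  0.2] J [  9.  43. -40. 113.  44.  39. -92.] 0.021
shift [2.24, 0.01, 0.01] turn [-0.0, 0.01, 0.01]
```

Request:
move_arm(plan=[[0.12,0,0,0,0,0],[0.24,0,0,0,0,0],[0.36,0,0,0,0,0],[0.48,0,0,0,0,0],[0.6,0,0,0,0,0],[0.72,0,0,0,0,0],[0.84,0,0,0,0,0],[0.96,0,0,0,0,0],[1.08,0,0,0,0,0],[1.2,0,0,0,0,0]])

```text
clock: 15.6
eef_pos: [0.5419, 0.1723, 0.0394]
eef_rot: [-180.0, 0.0, 56.2]
wrist_force: [-0.4, 0.2, 0.8]
grip_width: 0.0203
grasp_force: 0.0
```

Request:
move_arm(plan=[[0.12,0,0,0,0,0],[0.24,0,0,0,0,0],[0.36,0,0,0,0,0],[0.48,0,0,0,0,0],[0.6,0,0,0,0,0],[0.72,0,0,0,0,0],[0.84,0,0,0,0,0],[0.96,0,0,0,0,0],[1.05,0,0,0,0,0],[1.05,0,0,0,0,0]])

```text
clock: 16.6
eef_pos: [0.5711, 0.2164, 0.0394]
eef_rot: [-180.0, 0.0, 56.3]
wrist_force: [-1.5, -0.2, 0.0]
grip_width: 0.0209
grasp_force: 0.0
```

```bash
cat >> h.py <<'E'
def blobs():
    eyes.capture("top");l=[]
    for q in("shell_1","nut_1"):
        for m in eyes.mark_of("top",q):
            X=w2b(at_z("top",m["position"],.06));l.append((q[:3],[round(v) for v in m["position"]],(X[:2]*1e3).round(0).tolist(),round(m["confidence"],2)))
    for x in l: print(*x)
E
python3 - <<'E'
from h import *
here()
B=np.array([-.006,-.116]);u=np.array([-14,191.])/np.hypot(14,191);s=B-u*.036
yaw=np.degrees(np.arctan2(u[1],u[0]))-7.93;print(s,yaw)
p=telemetry.sense()["eef_pos"]
R0=goto(p+[0,0,.09],yaw)
a=b2w([*s,.13]);R=goto(a,yaw);R=goto(b2w([*s,.039]),yaw,a,R)
blobs()
E
```

```text
16.6 world [0.5711 0.2164 0.0394] board mm [-22.3  59.1  39.4] [-180.     0.    56.3] F [-1.5 -0.2  0. ] J [  0.  49. -40.  99.  41.  48. -93.] 0.021
[-0.00336832 -0.15190368] 86.26219362787529
shift [-0.0, -0.0, -1.8] turn [-0.0, -0.0, -3.75]
shift [-3.64, 2.18, -1.81] turn [-0.0, -0.0, -3.75]
shift [0.0, -0.0, 1.82] turn [0.0, 0.0, 0.0]
she [308, 205] [-1.0, -116.0] 0.77
she [313, 186] [45.0, -122.0] 0.66
nut [274, 185] [38.0, -29.0] 0.52
```

Request:
move_arm(plan=[[0,0,-0.9,0,0,0],[0,0,-1.81,0,0,0],[0,0,-1.81,0,0,0],[-3.64,2.18,-1.81,0,0,-3.75],[-3.64,2.18,-1.81,0,0,-3.75],[-3.64,2.18,-1.81,0,0,-3.75],[-3.64,2.18,-1.81,0,0,-3.75],[-3.64,2.18,-1.81,0,0,-3.75],[-3.64,2.18,-1.81,0,0,-3.75],[-3.64,2.18,-1.81,0,0,-3.75]])

```text
clock: 17.75
eef_pos: [0.5603, 0.0054, 0.1301]
eef_rot: [-180.0, -0.1, 86.3]
wrist_force: [0.7, 1.0, -0.2]
grip_width: 0.0207
grasp_force: 0.0
```

Request:
move_arm(plan=[[-3.64,2.18,-1.81,0,0,0]])

```text
clock: 17.85
eef_pos: [0.5784, -0.028, 0.1494]
eef_rot: [-179.8, -0.2, 87.1]
wrist_force: [0.6, 0.9, 0.3]
grip_width: 0.0208
grasp_force: 0.0
```

I sent that second call by mistake. It only moved the free arm about 40 mm while it was raised. Recomputing from the current pose.

```bash
python3 - <<'E'
from h import *
im=eyes.capture("top");here()
print("chute min per row",[int(v) for v in im[172:218,208:238].min(2).min(1)][::3])
hs=cv2.cvtColor(im,cv2.COLOR_BGR2HSV)[170:220,204:243];m=((hs[...,0]<20)&(hs[...,1]>90)&(hs[...,2]<170)).astype(np.uint8)
n,l,st,ce=cv2.connectedComponentsWithStats(m);print([(st[i,4],(ce[i]+[204,170]).round(0).tolist()) for i in range(1,n) if st[i,4]>15])
blobs()
yaw=86.26;s=[-.0034,-.150]
a=b2w([*s,.13]);R=goto(a,yaw);R=goto(b2w([*s,.039]),yaw,a,R)
E
```

```text
17.9 world [ 0.5862 -0.041   0.1522] board mm [  28.2 -193.7  152.2] [179.7   0.2  86.2] F [ 5.2 -4.6  1.6] J [ 34.  43. -55.  98.  40.  61. -39.] 0.021
chute min per row [69, 63, 65, 59, 65, 83, 110, 113, 113, 105, 88, 77, 86, 88, 112, 113]
[(np.int32(25), [208.0, 177.0]), (np.int32(38), [205.0, 200.0])]
she [337, 286] [-180.0, -204.0] 0.48
she [312, 184] [50.0, -118.0] 0.47
she [309, 208] [-6.0, -119.0] 0.46
she [274, 287] [-198.0, -59.0] 0.46
she [229, 204] [-20.0, 69.0] 0.44
nut [274, 185] [37.0, -30.0] 0.74
nut [307, 235] [-70.0, -121.0] 0.57
shift [0.81, -0.48, 0.4] turn [0.0, -0.01, 0.01]
shift [0.0, -0.0, 1.82] turn [0.0, 0.0, 0.0]
```

Shell C now shows inside the chute at (229,204), and the nuts have not moved. Now for B.

Request:
move_arm(plan=[[0.81,-0.48,0.4,0,0,0],[0.81,-0.48,0.4,0,0,0],[0.81,-0.48,0.4,0,0,0],[0.81,-0.48,1.2,0,0,0],[0.81,-0.48,2,0,0,0],[0.81,-0.48,2.1,0,0,0],[0.81,-0.48,2.22,0,0,0],[0.81,-0.48,2.22,0,0,0],[0.81,-0.48,2.22,0,0,0]])

```text
clock: 18.95
eef_pos: [0.5613, 0.0052, 0.0401]
eef_rot: [179.9, -0.0, 86.3]
wrist_force: [-0.6, 1.0, 0.2]
grip_width: 0.0203
grasp_force: 0.0
```

```bash
python3 - <<'E'
from h import *
here(); goto(b2w([-.0185,.058,.039]),86.26)
E
```

```text
18.95 world [0.5613 0.0052 0.0401] board mm [  -2.9 -151.4   40.1] [179.9  -0.   86.3] F [-0.6  1.   0.2] J [ 26.  48. -48. 107.  49.  48. -53.] 0.02
shift [4.2, -0.01, 0.02] turn [0.01, -0.0, -0.0]
```

Request:
move_arm(plan=[[0.14,0,0.02,0,0,0],[0.28,0,0.02,0,0,0],[0.42,0,0.02,0,0,0],[0.56,0,0.02,0,0,0],[0.7,0,0.02,0,0,0],[0.84,0,0.02,0,0,0],[0.98,0,0.02,0,0,0],[1.12,0,0.02,0,0,0],[1.26,0,0.02,0,0,0],[1.4,0,0.02,0,0,0]])

```text
clock: 19.95
eef_pos: [0.5646, 0.0751, 0.0375]
eef_rot: [-180.0, 0.0, 86.3]
wrist_force: [-0.6, -0.5, -0.2]
grip_width: 0.0209
grasp_force: 0.3
```

Request:
move_arm(plan=[[0.14,0,0,0,0,0],[0.28,0,0,0,0,0],[0.42,0,0,0,0,0],[0.56,0,0,0,0,0],[0.7,0,0,0,0,0],[0.84,0,0,0,0,0],[0.98,0,0,0,0,0],[1.12,0,0,0,0,0],[1.26,0,0,0,0,0],[1.4,0,0,0,0,0]])

```text
clock: 20.95
eef_pos: [0.5692, 0.145, 0.0375]
eef_rot: [-180.0, 0.0, 86.2]
wrist_force: [-0.2, -0.3, 0.4]
grip_width: 0.021
grasp_force: 0.3
```

Request:
move_arm(plan=[[0.14,0,0,0,0,0],[0.28,0,0,0,0,0],[0.42,0,0,0,0,0],[0.56,0,0,0,0,0],[0.7,0,0,0,0,0],[0.84,0,0,0,0,0],[0.98,0,0,0,0,0],[1.12,0,0,0,0,0],[1.26,0,0,0,0,0],[1.4,0,0,0,0,0]])

```text
clock: 21.95
eef_pos: [0.5737, 0.2149, 0.0374]
eef_rot: [-180.0, 0.0, 86.3]
wrist_force: [-0.3, 0.1, -0.6]
grip_width: 0.0206
grasp_force: 0.0
```

```bash
python3 - <<'E'
from h import *
here();blobs()
A=np.array([.050,-.116]);u=np.array([-65,55.])/np.hypot(65,55);s=A-u*.036
yaw=np.degrees(np.arctan2(u[1],u[0]))-7.93;print(s,yaw)
a=b2w([*s,.13]);R=goto(a,yaw);R=goto(b2w([*s,.039]),yaw,a,R)
E
```

```text
21.95 world [0.5737 0.2149 0.0374] board mm [-19.5  58.   37.4] [-180.     0.    86.3] F [-0.3  0.1 -0.6] J [  4.  51. -47.  99.  47.  52. -68.] 0.021
she [312, 184] [49.0, -119.0] 0.76
she [274, 286] [-195.0, -60.0] 0.46
nut [274, 181] [47.0, -29.0] 0.55
[ 0.07748191 -0.13925392] 131.83364169072618
shift [-4.08, 1.65, -1.85] turn [-0.0, -0.0, -5.69]
shift [0.0, -0.0, 1.82] turn [0.0, 0.0, 0.0]
```

Request:
move_arm(plan=[[0,0,-0.9,0,0,0],[0,0,-1.85,0,0,0],[0,0,-1.85,0,0,0],[-4.08,1.65,-1.85,0,0,-5.69],[-4.08,1.65,-1.85,0,0,-5.69],[-4.08,1.65,-1.85,0,0,-5.69],[-4.08,1.65,-1.85,0,0,-5.69],[-4.08,1.65,-1.85,0,0,-5.69],[-4.08,1.65,-1.85,0,0,-5.69],[-4.08,1.65,-1.85,0,0,-5.69]])

```text
clock: 23.1
eef_pos: [0.6424, 0.0037, 0.1289]
eef_rot: [-179.9, -0.1, 131.6]
wrist_force: [-0.1, 0.0, 0.4]
grip_width: 0.0205
grasp_force: 0.0
```

```bash
python3 - <<'E'
from h import *
here();blobs()
goto(b2w([.0775,-.139,.039]),131.83)
E
```

```text
23.1 world [0.6424 0.0037 0.1289] board mm [  77.7 -141.7  128.9] [-1.799e+02 -1.000e-01  1.316e+02] F [-0.1  0.   0.4] J [ 30.  52. -63.  90.  49.  69.  -2.] 0.021
she [230, 202] [-14.0, 68.0] 0.73
she [209, 200] [-15.0, 116.0] 0.72
she [272, 286] [-196.0, -55.0] 0.64
she [338, 287] [-181.0, -206.0] 0.58
she [311, 184] [50.0, -115.0] 0.56
nut [273, 184] [40.0, -28.0] 0.76
nut [310, 240] [-81.0, -128.0] 0.69
shift [0.0, 0.01, 1.82] turn [-0.01, -0.0, -0.01]
```

Two shells now lie in the tray, at (230,202) and (209,200). Now A: first a diagonal push past nut_1, then on to the chute.

Request:
move_arm(plan=[[0,0,0.9,0,0,0],[0,0,1.6,0,0,0],[0,0,1.82,0,0,0],[0,0,1.82,0,0,0],[0.13,0,1.82,0,0,0],[0.26,0,1.82,0,0,0],[0.39,0,1.82,0,0,0],[0.52,0,1.82,0,0,0],[0.65,0,1.82,0,0,0],[0.78,0,1.82,0,0,0]])

```text
clock: 24.25
eef_pos: [0.6171, 0.0344, 0.0396]
eef_rot: [-180.0, 0.1, 131.8]
wrist_force: [1.5, -0.7, 2.8]
grip_width: 0.0209
grasp_force: 1.2
```

Request:
move_arm(plan=[[0.13,0,0,0,0,0],[0.26,0,0,0,0,0],[0.39,0,0,0,0,0],[0.52,0,0,0,0,0],[0.65,0,0,0,0,0],[0.78,0,0,0,0,0],[0.91,0,0,0,0,0],[1.04,0,0,0,0,0],[1.17,0,0,0,0,0],[1.3,0,0,0,0,0]])

```text
clock: 25.25
eef_pos: [0.5731, 0.0833, 0.039]
eef_rot: [-180.0, -0.0, 131.8]
wrist_force: [0.4, 0.4, 0.8]
grip_width: 0.021
grasp_force: 0.0
```

Request:
move_arm(plan=[[0.1,0,0,0,0,0],[0.17,0,0,0,0,0],[0.17,0,0,0,0,0],[-0.1,0,0,0,0,0],[-0.3,0,-0.5,0,0,0],[-0.3,0,-1.8,0,0,0],[-0.8,0,-1.8,0,0,0],[-1.4,0,-1.8,0,0,0],[-1.4,0,-1.8,0,0,0]])

```text
clock: 26.15
eef_pos: [0.6231, 0.0258, 0.1291]
eef_rot: [-180.0, 0.2, 131.3]
wrist_force: [-0.2, -0.8, -0.2]
grip_width: 0.0209
grasp_force: 0.0
```

```bash
python3 - <<'E'
from h import *
here();blobs();cv2.imwrite("pics/t6.png",eyes.capture("top"))
im=cv2.imread("pics/t6.png");hsv=cv2.cvtColor(im,cv2.COLOR_BGR2HSV)
m=np.zeros(im.shape[:2],np.uint8);m[160:250,245:330]=((hsv[160:250,245:330,2]<150)*255)
n,l,st,ce=cv2.connectedComponentsWithStats(m)
for i in range(1,n):
    if st[i,4]>40: print(st[i],ce[i].round(1),(w2b(at_z("top",ce[i],.068))*1e3).round(0))
E
```

```text
26.15 world [0.6231 0.0258 0.1291] board mm [  55.5 -122.4  129.1] [-180.     0.2  131.3] F [-0.2 -0.8 -0.2] J [ 29.  51. -64.  94.  49.  68.  -6.] 0.021
she [231, 202] [-15.0, 66.0] 0.74
she [279, 215] [-31.0, -51.0] 0.58
she [274, 285] [-193.0, -59.0] 0.44
she [339, 289] [-185.0, -208.0] 0.44
she [209, 202] [-20.0, 117.0] 0.43
nut [306, 236] [-74.0, -119.0] 0.58
nut [273, 180] [49.0, -26.0] 0.51
[276 160  54  56 627] [308.5 185. ] [  46. -110.   68.]
[300 160  30  26  75] [315.6 172.4] [  77. -123.   68.]
[265 173  15  15 127] [272.4 179.9] [ 48. -26.  68.]
[272 206  15  15  81] [279.4 212.5] [-26. -51.  68.]
[302 226  15  16 148] [308.8 232.6] [ -64. -124.   68.]
```

```bash
python3 - <<'E'
from h import *
goto(b2w([-.0395,-.0844,.13]),60.0); goto(b2w([-.0395,-.0844,.039]),60.0)
E
```

```text
shift [1.8, -0.66, -0.02] turn [-0.01, -0.0, 8.98]
shift [1.8, -0.66, 1.8] turn [-0.01, -0.0, 8.98]
```

Request:
move_arm(plan=[[1.8,-0.66,0,0,0,8.98],[1.8,-0.66,0,0,0,8.98],[1.8,-0.66,0,0,0,8.98],[1.8,-0.66,0,0,0,8.98],[1.8,-0.66,0,0,0,8.98],[1.8,-0.66,0,0,0,8.98],[1.8,-0.66,0,0,0,8.98],[1.8,-0.66,0,0,0,8.98],[1.8,-0.66,0,0,0,8.98],[1.8,-0.66,0,0,0,8.98]])

```text
clock: 27.35
eef_pos: [0.5346, 0.0769, 0.1291]
eef_rot: [-180.0, 0.1, 60.1]
wrist_force: [-0.7, 0.0, 0.6]
grip_width: 0.0208
grasp_force: 0.0
```

```bash
python3 - <<'E'
from h import *
here();goto(b2w([-.0395,-.0844,.039]),60.0)
E
```

```text
27.35 world [0.5346 0.0769 0.1291] board mm [-39.2 -84.1 129.1] [-1.80e+02  1.00e-01  6.01e+01] F [-0.7  0.   0.6] J [ 19.  38. -48. 107.  36.  52. -76.] 0.021
shift [-0.01, -0.0, 1.8] turn [-0.0, 0.01, 0.01]
```

Request:
move_arm(plan=[[0,0,0.9,0,0,0],[0,0,1.6,0,0,0],[0,0,1.8,0,0,0],[0,0,1.8,0,0,0],[0.13,0,1.8,0,0,0],[0.26,0,1.8,0,0,0],[0.39,0,1.8,0,0,0],[0.52,0,1.8,0,0,0],[0.65,0,1.8,0,0,0],[0.78,0,1.8,0,0,0]])

```text
clock: 28.35
eef_pos: [0.5552, 0.1092, 0.0393]
eef_rot: [180.0, 0.1, 59.9]
wrist_force: [-0.3, -0.1, -0.7]
grip_width: 0.0208
grasp_force: 0.3
```

Request:
move_arm(plan=[[0.13,0,0,0,0,0],[0.26,0,0,0,0,0],[0.39,0,0,0,0,0],[0.52,0,0,0,0,0],[0.65,0,0,0,0,0],[0.78,0,0,0,0,0],[0.91,0,0,0,0,0],[1.04,0,0,0,0,0],[1.17,0,0,0,0,0],[1.3,0,0,0,0,0]])

```text
clock: 29.35
eef_pos: [0.5879, 0.1663, 0.039]
eef_rot: [-180.0, 0.0, 59.9]
wrist_force: [0.0, -0.8, -0.6]
grip_width: 0.0204
grasp_force: 0.4
```

Request:
move_arm(plan=[[0.13,0,0,0,0,0],[0.26,0,0,0,0,0],[0.39,0,0,0,0,0],[0.52,0,0,0,0,0],[0.65,0,0,0,0,0],[0.78,0,0,0,0,0],[0.91,0,0,0,0,0],[1,0,0,0,0,0],[1,0,0,0,0,0],[1,0,0,0,0,0]])

```text
clock: 30.35
eef_pos: [0.6125, 0.2089, 0.0388]
eef_rot: [-180.0, 0.1, 59.9]
wrist_force: [-0.1, 0.1, -0.7]
grip_width: 0.0204
grasp_force: 0.0
```

Request:
move_arm(plan=[[0,0,-0.9,0,0,0],[0,0,-2,0,0,0],[0,0,-2.5,0,0,0],[-2,0,-2.5,0,0,0],[-4,0,-2.5,0,0,0],[-5,0,-2.5,0,0,0],[-5,0,-2.5,0,0,0],[-5,0,-2.5,0,0,0],[-5,0,-2.5,0,0,0]])

```text
clock: 31.25
eef_pos: [0.4829, -0.016, 0.1631]
eef_rot: [-179.9, 0.5, 59.3]
wrist_force: [1.4, -0.8, -0.0]
grip_width: 0.0206
grasp_force: 0.0
```

```bash
python3 - <<'E'
from h import *
here();blobs()
a=cv2.resize(eyes.capture("top")[130:280,170:350],(468,390),interpolation=2)
b=cv2.resize(eyes.capture("scene")[180:330,236:356],(312,390),interpolation=2)
cv2.imwrite("pics/end.png",np.hstack([a,b]))
E
```

```text
31.25 world [ 0.4829 -0.016   0.1631] board mm [ -77.6 -183.2  163.1] [-179.9    0.5   59.3] F [ 1.4 -0.8 -0. ] J [ 33.  32. -52. 113.  32.  51. -66.] 0.021
she [274, 290] [-204.0, -59.0] 0.73
she [212, 199] [-12.0, 111.0] 0.51
she [212, 184] [21.0, 116.0] 0.47
she [231, 206] [-23.0, 63.0] 0.47
she [348, 131] [187.0, -189.0] 0.24
nut [272, 183] [42.0, -23.0] 0.63
nut [307, 233] [-65.0, -120.0] 0.47
```

View pics/end.png

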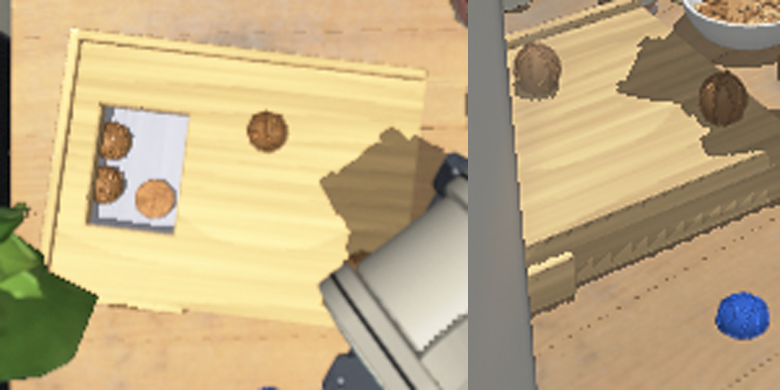

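The picture shows all three shells in the tray under the chute, at (115,140), (108,185) and (155,198). Both nuts stand, the tray is home and the robot is clear of everything.

```bash
python3 -c "
from plant import r
print(r.finish_job())"
```

```text
the job is handed in; nothing more can be done
None
```

The job is handed in at about 31 s: the tray is fully home against its stop, all three shells went down the chute into it, and both whole walnuts and the other things are where they were.

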